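Nest the camera kit in its packing inserts

ROBOT

A 7-joint arm with a two-finger parallel gripper is mounted at the origin on the work surface. World frame = base frame: x ahead of the robot, y to its left, z up, the work surface at z = 0. Lengths are in m, angles in rad, forces in N, time in s.
With the tool pointing down it reaches from about 0.4 to 0.85 m from the base axis. Payload 10.4 kg.
Tool frame: the origin (TCP) lies between the finger pads; the fingertips stand ahead of it and the grasp point (between the pads) lies 3 mm ahead of it (r.tips_ahead is the z of the fingertips in the tool frame, in m); z points along the fingers, y is the line along which they close (so a half turn about z gives the same grasp; the last joint's range is limited). The gripper opens to 87 mm and grips with 3 to 60 N. Pads are 19 mm wide; open, the fingers measure 117 mm over their backs; the gripper's body (75 mm by 190 mm) begins 51 mm behind the grasp point.
Start: joints at [1.102, 0.332, -0.065, 1.46, 0.022, 1.35, -0.088], TCP at [0.27, -0.564, 0.245] pointing down, gripper open.
Joint ranges: [-2.6, 2.6], [-0.5, 2.12], [-1.47, 1.34], [0.16, 2.42], [-1.27, 4.41], [0.06, 2.06], [-2.6, 2.6]. Speed limits (rad/s): [2.22, 2.22, 2.79, 2.79, 3.14, 3.14, 3.14].

INTERFACE

Orientations are given as a unit quaternion [x, y, z, w].
In Python, from bench import telemetry, camera, get_calibration, r gives the robot as it stands.
- The arm moves only by the tool drive_tool, never from a script. Its argument "series" is one flat list of numbers, 7 for each row, row after row: the turn, a rotation vector about the tool's x, y, z in units of 5 degrees (1.0 is 5 degrees), then the shift along the tool's x, y, z in units of 40 mm (1.0 is 40 mm), then the opening, from -1 (shut) to 1 (fully open). A call has 1 to 10 rows; each row is the pose to reach, as a shift and turn from the pose commanded when the call began, along the tool's axes at that moment; what a row does not reach only later rows make up. A row lasts 1/12 s, in which the tool goes at most 41.7 mm and 7.16 degrees, less where a joint would pass 70% of its speed; a pose out of reach is approached as far as the arm can. A call with a gripper value outside its range is refused whole. The fingers move at their own pace and stop on an object; "grip_force" is the grip in N (left out, the last holds). Time passes only in rows, so rows that repeat a pose let the fingers close. It gives the time, the measured TCP pose, the force, the opening and the grip force at its end, in the units of the state.
- telemetry.read_state(): the state, without advancing time (a new reading comes with each control period).
- camera(name): name is "side" or "top" or "wrist"; returns the picture (384x512x3 uint8, red, green, blue); there is no depth.
- get_calibration(name): a dict with "fovy" (degrees; the focal length in pixels is half the picture's height over the tangent of half this angle, whatever the lens; pixels are square), "cx", "cy" (the principal point, pixels), "dist" ([k1, k2, p1, p2, k3] as OpenCV has them; the pictures are not rectified), "xyz" and "rotation" of the camera in the world. Camera axes: x right, y up, looking along -z (the intrinsics and any distortion apply to the point x, -y, -z); pixel columns grow to the right and rows downward; lengths in m; the calibration is good to about 2 mm. A picture is of the moment at which its call begins: read the wrist's pose just before it. get_calibration takes no time and is no camera call; for the wrist camera it gives the pose at the moment of the call.
- r.close_job(): hands the job in; it is judged then, once.
The state is a dict: "time": time; "joint_positions": joint angles; "joint_vel": joint speeds; "joint_torque": joint torques, N m; "ee_pos": TCP position; "eef_rot": TCP orientation; "ft_force": force on the tool from outside, world axes, zero at the start; "torque": the same for the moment, N m; "width": finger opening in m; "grip_force": force on a finger pad.
Only numpy, scipy, OpenCV 4.12 (cv2) and the standard library are available. Lean on these libraries where they do the work, as an engineer would, in place of code of your own. Each camera call takes 0.05 s, during which the arm holds its last target. There are 200 camera calls.

TASK

Lay out this camera kit for packing: put the camera, the large lens, the small lens and the battery each into the insert whose pocket matches its shape and size, lying flat on the pocket's floor and the same way up as now. Set each one down, do not drop it, and leave the tape roll where it is.

Things in the scene. Friction and masses are not known exactly. Their poses are not given: they have to be found in the camera images.
- camera_center (a point): Compact camera, silver and black, lying on its back with its lens up: body 104 (x) x 60 (y) x 34 mm high, with a black round lens of 46 mm diameter standing 14 mm above the body's upper face (off centre by 10 mm towards +x). The point is the middle of the 34 mm high body, 17 mm above its underside; z up. About 0.3 kg.
- zoom_lens_center (a point): Large round lens standing on its end, grey barrel with black grip band, glass up: upright cylinder 66 mm in diameter, 60 mm high. The point is its centre, 30 mm above its underside; z up. About 0.26 kg.
- small_lens_center (a point): Small round lens standing on its end, silver barrel, glass up: upright cylinder 40 mm in diameter, 26 mm high. The point is its centre, 13 mm above its underside; z up. About 0.09 kg.
- battery_center (a point): Grey oblong battery pack lying flat, contacts up, paper label on top: 70 (x) x 38 (y) x 28 mm high. The point is its centre, 14 mm above its underside; z up. About 0.13 kg.
- insert_camera: Insert for the camera. A flat moulded grey insert fixed to the bench, 144 x 104 x 13 mm high (all four inserts are alike outside); origin at the centre of its underside, x along its 144 mm side, z up. In its middle, centred on the origin, is a flat-bottomed pocket 8 mm deep with a white floor 5 mm above the bench: a large rectangle 120 (x) x 76 (y) mm.
- insert_zoom: Insert for the large lens. A flat moulded grey insert fixed to the bench, 144 x 104 x 13 mm high (all four inserts are alike outside); origin at the centre of its underside, x along its 144 mm side, z up. In its middle, centred on the origin, is a flat-bottomed pocket 8 mm deep with a white floor 5 mm above the bench: a round of 82 mm diameter.
- insert_small: Insert for the small lens. A flat moulded grey insert fixed to the bench, 144 x 104 x 13 mm high (all four inserts are alike outside); origin at the centre of its underside, x along its 144 mm side, z up. In its middle, centred on the origin, is a flat-bottomed pocket 8 mm deep with a white floor 5 mm above the bench: a round of 56 mm diameter.
- insert_battery: Insert for the battery. A flat moulded grey insert fixed to the bench, 144 x 104 x 13 mm high (all four inserts are alike outside); origin at the centre of its underside, x along its 144 mm side, z up. In its middle, centred on the origin, is a flat-bottomed pocket 8 mm deep with a white floor 5 mm above the bench: a small rectangle 86 (x) x 54 (y) mm.
- tape_center (a point): Bystander: roll of brown packing tape standing loose on its flat side among the inserts, 76 mm in diameter, 36 mm high, 52 mm hole. The point is its centre, 18 mm up.
There are look-alikes about, which are no part of the job. Leave any blue look-alike of the part that bears battery_center alone. There is more than one size of the part that bears small_lens_center; the job needs the larger.

How it is judged:
By the outcome, as a careful person would: the job done as asked, in the order asked, and still so for the second after the job is handed in, with the robot touching nothing.
It also fails if it takes over 112 s, if anything falls off the work surface, if the arm or the gripper's body presses on something with over 40 N, if the wrist force passes 120 N, or if a joint passes its speed limit or range.

## Working session

There is one attempt and no reset: what is moved stays moved. The work goes in short steps, Python scripts to look and compute and a tool call to move; the robot and the scene stay as the last step left them, time stands still between calls to the robot, and variables do not carry over. Pictures are saved under pics/ and viewed, at most 14 in all, crops included, and the job is handed in when it is done.

Besides the shell and the picture viewer there is one more tool, called as name(argument=value, ...) on one line, values as JSON. drive_tool: Moves the arm, as the interface text tells. Its arguments: {"type":"object","properties":{"series":{"type":"array"},"grip_force":{"type":"number"}},"required":["series"]}

```bash
mkdir -p pics; ls; python3 - <<'E'
from bench import telemetry,camera,get_calibration,r
import cv2,numpy as np
s=telemetry.read_state();print(s['time'],s['ee_pos'],s['eef_rot'],s['width'],r.tips_ahead)
for n in ('top','side'):
    cv2.imwrite(f'pics/{n}0.png',cv2.resize(camera(n)[:,:,::-1],(800,600),interpolation=cv2.INTER_CUBIC))
for n in ('top','side','wrist'): print(n,get_calibration(n))
E
```

```text
pics
0.0 [ 0.26932278 -0.56359901  0.24372417] [ 9.75260422e-01  2.21057865e-01 -1.99076788e-04 -6.99427962e-04] 0.08709419721643395 0.022
top {'fovy': 42.49199607823336, 'cx': 248.0864201086832, 'cy': 189.55322503084233, 'dist': array([0.04775226, 0.        , 0.        , 0.        , 0.        ]), 'xyz': array([0.27399186, 0.00521797, 1.24715835]), 'rotation': array([-0.07509766,  0.08040093,  0.73557399, -0.66845115])}
side {'fovy': 56.02036549068195, 'cx': 256.3924268060145, 'cy': 192.91035271980348, 'dist': array([-0.09902072,  0.        ,  0.        ,  0.        ,  0.        ]), 'xyz': array([-0.00842056,  0.57635575,  0.5013171 ]), 'rotation': array([-0.18694886,  0.46941852,  0.79892734, -0.32620772])}
wrist {'fovy': 64.12257494338688, 'cx': 255.27230692954234, 'cy': 191.6137600246886, 'dist': array([0.02160071, 0.        , 0.        , 0.        , 0.        ]), 'xyz': array([ 0.33841879, -0.53006523,  0.38378523]), 'rotation': array([-0.11957852,  0.07612178, -0.52805729,  0.83729442])}
```

View pics/top0.png

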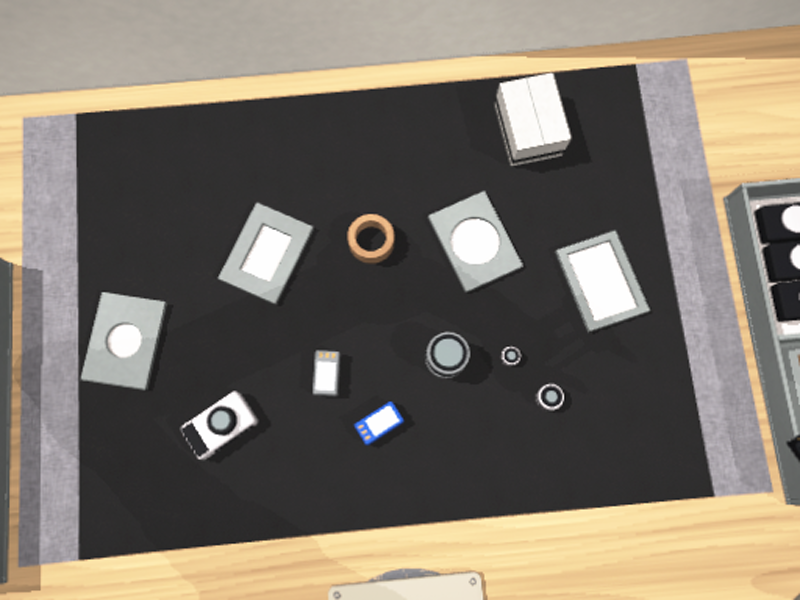

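View pics/side0.png

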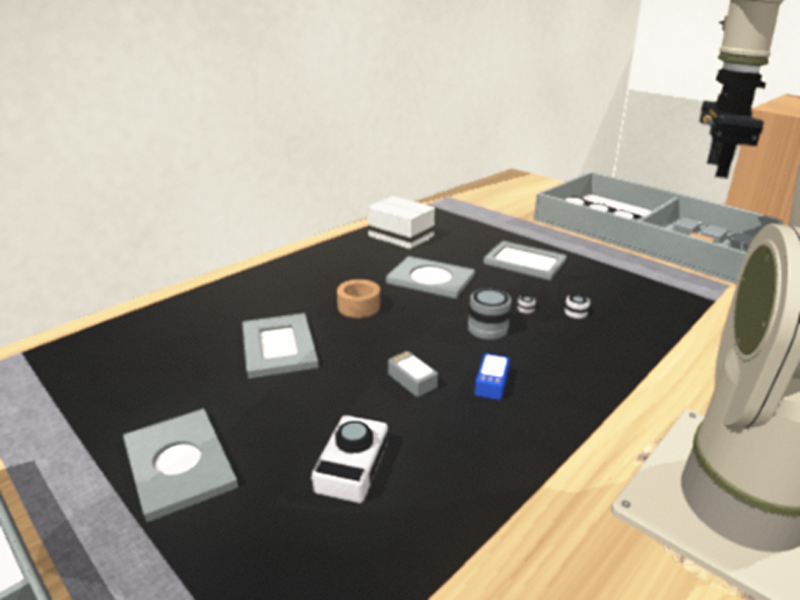

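Candidates in the top view (800x600 px):
- Camera: (220,424).
- Large lens: (448,354).
- Small lenses: (550,397) is the larger and the one needed. (511,355) is the smaller decoy.
- Batteries: grey (326,373) is needed. Blue (379,423) is the decoy.
- Inserts: small (125,340), battery (266,251), zoom (475,241), camera (602,281).
- Tape roll: (371,238).

I'll fit the known shapes to these silhouettes.

```bash
cat > h.py <<'E'
import cv2,numpy as np
from scipy.optimize import minimize
from scipy.spatial.transform import Rotation as R
from bench import telemetry,camera,get_calibration
def cam(n):
    c=get_calibration(n);f=192/np.tan(np.radians(c['fovy']/2))
    K=np.array([[f,0,c['cx']],[0,f,c['cy']],[0,0,1.]])
    Rw=(R.from_quat(c['rotation']).as_matrix()@np.diag([1,-1,-1])).T
    return K,np.array(c['dist']),Rw,-Rw@np.array(c['xyz'])
def proj(C,P):
    return cv2.projectPoints(np.asarray(P,float),cv2.Rodrigues(C[2])[0],C[3],C[0],C[1])[0][:,0]
def unproj(C,px,z):
    n=cv2.undistortPoints(np.array([[px]],float),C[0],C[1])[0,0]
    d=C[2].T@np.array([*n,1]);o=-C[2].T@C[3];return o+d*(z-o[2])/d[2]
def box(a,b,h,z0=0):return np.array([[x,y,z] for x in(-a/2,a/2) for y in(-b/2,b/2) for z in(z0,h)])
def cyl(d,h,z0=0):
    t=np.linspace(0,2*np.pi,48,endpoint=False);return np.array([[d/2*np.cos(u),d/2*np.sin(u),z] for u in t for z in(z0,h)])
SH={'camera':box(.104,.060,.034),'zoom':cyl(.066,.060),'small':cyl(.040,.026),'decoy':cyl(.03,.02),'battery':box(.070,.038,.028),
 'ins':box(.144,.104,.013),'tape':cyl(.076,.036)}
S=8
def hullmask(p,shape):
    m=np.zeros((shape[0],shape[1]),np.uint8)
    cv2.fillConvexPoly(m,cv2.convexHull(np.round(p*16).astype(np.int32)),255,cv2.LINE_AA,4);return m/255.
def fit(C,img,px,shape,yaw=True,thr=60,rad=60):
    """px full-res pixel seed; silhouette = hull of the above-threshold blob(s) at seed"""
    g=img.max(2);m=(g>thr).astype(np.uint8)
    m=cv2.morphologyEx(m,cv2.MORPH_CLOSE,np.ones((3,3)))
    n,l=cv2.connectedComponents(m)
    v=l[int(px[1])-4:int(px[1])+5,int(px[0])-4:int(px[0])+5];v=v[v>0];k=np.bincount(v).argmax()
    pts=np.argwhere(l==k)[:,::-1].astype(np.int32)
    hm=np.zeros(g.shape,np.uint8);cv2.fillConvexPoly(hm,cv2.convexHull(pts),255);hm=hm/255.
    P=SH[shape];c=unproj(C,px,P[:,2].max()/2)
    def cost(q):
        a=q[2]*10;Q=P@R.from_euler('z',a).as_matrix().T+[q[0],q[1],0]
        return np.abs(hullmask(proj(C,Q),g.shape)-hm).sum()/hm.sum()
    best=None
    for a in (np.arange(0,np.pi,np.pi/6) if yaw else [0]):
        q0=np.array([c[0],c[1],a/10]);sim=np.vstack([q0,q0+[.01,0,0],q0+[0,.01,0],q0+[0,0,.02]])
        o=minimize(cost,q0,method='Nelder-Mead',options=dict(initial_simplex=sim,xatol=1e-5,fatol=1e-5,maxiter=300))
        if best is None or o.fun<best.fun:best=o
    x=best.x;return np.r_[x[:2],np.degrees(x[2]*10)%180],best.fun
E
python3 - <<'E'
from h import *
I=camera('top');C=cam('top');k=1/1.5625
cv2.imwrite('pics/c1.png',cv2.resize(I[195:300,110:370,::-1],(780,315),interpolation=cv2.INTER_CUBIC))
for n,sh,p in [('camera','camera',(205,430)),('zoom','zoom',(448,354)),('small','small',(550,397)),('decoy','small',(511,355)),('battery','battery',(326,373)),
 ('ins_small','ins',(125,340)),('ins_batt','ins',(266,251)),('ins_zoom','ins',(475,241)),('ins_cam','ins',(602,281)),('tape','tape',(352,240))]:
    try:
        q,f=fit(C,I,np.array(p)*k,sh,sh in('camera','battery','ins'));print(n,q.round(4),round(f,3))
    except Exception as e: print(n,e)
E
```

```text
camera [  0.3686   0.2663 119.2945] 0.037
zoom [ 0.4427 -0.1008  2.8691] 0.047
small [ 0.3626 -0.2567  1.5645] 0.074
decoy [ 0.4329 -0.2001 13.0167] 0.811
battery [4.340000e-01 9.320000e-02 1.730806e+02] 0.079
ins_small [  0.2151   0.5393 174.0305] 0.984
ins_batt [  0.6459   0.1779 149.8216] 0.027
ins_zoom [ 0.6324 -0.1705 19.5242] 0.028
ins_cam [ 0.5451 -0.3704 13.4296] 0.029
tape [6.49900e-01 1.90000e-03 3.63726e+01] 0.049
```

View pics/c1.png

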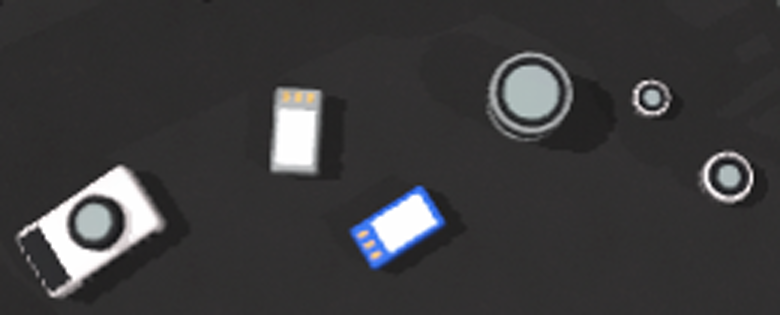

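The crop confirms the choices: grey battery at (297,130), blue decoy (397,227), the larger small lens at (727,177), the smaller decoy at (652,97). Next I'll redo the failed insert fit and plan the first reach.

```bash
cat > plan.py <<'E'
from h import *
def rows(targets):
    s=telemetry.read_state();Rt=R.from_quat(s['eef_rot']);p=np.array(s['ee_pos'])
    x=Rt.as_matrix()[:,0];y0=np.degrees(np.arctan2(x[1],x[0]))
    print('t %.2f'%s['time'],'pos',p.round(4),'yaw %.1f'%y0,'w %.4f'%s['width'],'F',np.round(s['ft_force'],1),'grip %.1f'%s['grip_force'])
    for t in targets:
        d=(t[3]-y0+180)%360-180
        D=R.from_euler('z',t[3],degrees=True)*R.from_rotvec([np.pi,0,0])
        rv=np.degrees((Rt.inv()*D).as_rotvec())/5
        print(t,'turn',rv.round(2),'shift',(Rt.inv().apply(np.array(t[:3])-p)/.04).round(3),'dyaw %.0f'%d)
E
python3 - <<'E'
from plan import *
I=camera('top');C=cam('top');k=1/1.5625
for thr in (90,110,130):
    try: print(fit(C,I,np.array((125,375))*k,'ins',thr=thr))
    except Exception as e:print(e)
print(I[int(375*k),int(125*k)],I[int(340*k),60])
print(unproj(C,np.array((125,340))*k,.005))
rows([(.46,-.1,.2,80),(.3686,.2663,.2,119.3)])
E
```

```text
(array([ 0.19144563,  0.51677733, 83.58355784]), np.float64(0.9836699641607946))
(array([ 0.19144563,  0.51677733, 83.58355784]), np.float64(0.9836699641607946))
(array([ 0.19144563,  0.51677733, 83.58355784]), np.float64(0.9836697149804201))
[181 185 183] [197 202 199]
[0.51973369 0.4133377  0.005     ]
t 0.20 pos [ 0.2694 -0.5637  0.2441] yaw 25.5 w 0.0871 F [ 0.2 -0.1 -0.5] grip 0.0
(0.46, -0.1, 0.2, 80) turn [-1.000e-02 -0.000e+00 -1.089e+01] shift [ 9.299 -8.405  1.108] dyaw 54
(0.3686, 0.2663, 0.2, 119.3) turn [-1.000e-02 -1.000e-02 -1.875e+01] shift [ 11.185 -17.653   1.116] dyaw 94
```

```bash
python3 - <<'E'
from plan import *
I=camera('top').copy();C=cam('top');k=1/1.5625
I[:,:int(80*k)]=20
q,f=fit(C,I,np.array((125,375))*k,'ins',thr=100);print(q,f)
E
```

```text
[  0.52041456   0.41662134 165.78063249] 0.04421060854620733
```

drive_tool(series=[0, 0, -10.9, 9.3, -8.4, 1.1, 1, 0, 0, -10.9, 9.3, -8.4, 1.1, 1, 0, 0, -10.9, 9.3, -8.4, 1.1, 1, 0, 0, -10.9, 9.3, -8.4, 1.1, 1, 0, 0, -10.9, 9.3, -8.4, 1.1, 1, 0, 0, -10.9, 9.3, -8.4, 1.1, 1, 0, 0, -10.9, 9.3, -8.4, 1.1, 1, 0, 0, -10.9, 9.3, -8.4, 1.1, 1, 0, 0, -10.9, 9.3, -8.4, 1.1, 1, 0, 0, -10.9, 9.3, -8.4, 1.1, 1])

```text
time: 1.08
ee_pos: [0.4277, -0.1782, 0.2082]
eef_rot: [0.766, 0.643, -0.0, 0.0]
ft_force: [0.5, 0.9, -0.5]
width: 0.0871
grip_force: 0.0
```

```bash
python3 - <<'E'
from plan import *
rows([(.44,.05,.2,100),(.3686,.2663,.2,119.3)])
E
```

```text
t 1.08 pos [ 0.4277 -0.1782  0.2082] yaw 80.1 w 0.0871 F [ 0.5  0.9 -0.5] grip 0.0
(0.44, 0.05, 0.2, 100) turn [ 0.01  0.01 -3.99] shift [ 5.673 -0.683  0.2  ] dyaw 20
(0.3686, 0.2663, 0.2, 119.3) turn [ 0.    0.01 -7.85] shift [10.691 -3.374  0.196] dyaw 39
```

drive_tool(series=[0, 0, -4, 5.7, -0.7, 0.2, 1, 0, 0, -4, 5.7, -0.7, 0.2, 1, 0, 0, -4, 5.7, -0.7, 0.2, 1, 0, 0, -4, 5.7, -0.7, 0.2, 1, 0, 0, -4, 5.7, -0.7, 0.2, 1, 0, 0, -7.85, 10.7, -3.37, 0.2, 1, 0, 0, -7.85, 10.7, -3.37, 0.2, 1, 0, 0, -7.85, 10.7, -3.37, 0.2, 1, 0, 0, -7.85, 10.7, -3.37, 0.2, 1, 0, 0, -7.85, 10.7, -3.37, 0.2, 1])

```text
time: 1.92
ee_pos: [0.3786, 0.2294, 0.2005]
eef_rot: [0.505, 0.863, 0.0, 0.001]
ft_force: [1.6, -0.5, -0.0]
width: 0.087
grip_force: 0.0
```

```bash
python3 - <<'E'
from plan import *
I=camera('wrist');C=cam('wrist');cv2.imwrite('pics/w1.png',I[:,:,::-1])
print(proj(C,[[.3686,.2663,.034]]))
rows([(.3686,.2663,.2,119.3)])
E
```

```text
[[263.23195371 152.90648397]]
t 1.97 pos [0.3756 0.2372 0.2011] yaw 119.7 w 0.0870 F [-5.6  5.7  1.1] grip 0.0
(0.3686, 0.2663, 0.2, 119.3) turn [ 0.03 -0.02  0.08] shift [0.719 0.208 0.03 ] dyaw -0
```

View pics/w1.png

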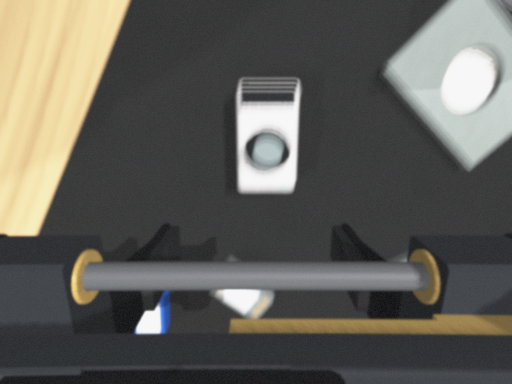

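The wrist view shows the camera at about (267,136) and the insert for the small lens at top right. It is motion-blurred, so I'll settle and fit again.

drive_tool(series=[0, 0, 0, 0, 0, 0, 1, 0, 0, 0, 0, 0, 0, 1, 0, 0, 0, 0, 0, 0, 1])

```text
time: 2.22
ee_pos: [0.3799, 0.2267, 0.2001]
eef_rot: [0.506, 0.863, -0.0, 0.0]
ft_force: [0.7, 1.0, 0.3]
width: 0.087
grip_force: 0.0
```

```bash
python3 - <<'E'
from plan import *
C=cam('wrist');I=camera('wrist')
print(proj(C,[[.3686,.2663,.017]]))
q,f=fit(C,I,proj(C,[[.3686,.2663,.034]])[0],'camera',thr=90);print(q,f)
rows([(*q[:2],.2,q[2]),(*q[:2],.034,q[2])])
E
```

```text
[[264.54638827 139.32400081]]
[  0.40228048   0.22054324 146.20945945] 6.5560634444860755
t 2.27 pos [0.3801 0.2264 0.2   ] yaw 119.2 w 0.0872 F [-0.5  0.2 -0.4] grip 0.0
(np.float64(0.40228047531767686), np.float64(0.22054323644636417), 0.2, np.float64(146.2094594536971)) turn [-0.01  0.   -5.41] shift [-0.399  0.413  0.001] dyaw 27
(np.float64(0.40228047531767686), np.float64(0.22054323644636417), 0.034, np.float64(146.2094594536971)) turn [-0.01  0.   -5.41] shift [-0.397  0.415  4.151] dyaw 27
```

```bash
python3 - <<'E'
from plan import *
C=cam('wrist');I=camera('wrist')
q,f=fit(C,I,(243,140),'camera',thr=90);print(q,f)
rows([(*q[:2],.2,q[2]),(*q[:2],.034,q[2])])
E
```

```text
[  0.36961393   0.2669296  118.98774195] 0.025273628355778153
t 2.32 pos [0.3801 0.2265 0.2001] yaw 119.2 w 0.0870 F [-0.2  0.3 -0.5] grip 0.0
(np.float64(0.3696139270697315), np.float64(0.2669296018288605), 0.2, np.float64(118.98774194597388)) turn [-0.    0.    0.03] shift [1.011 0.264 0.002] dyaw -0
(np.float64(0.3696139270697315), np.float64(0.2669296018288605), 0.034, np.float64(118.98774194597388)) turn [-0.    0.    0.03] shift [1.013 0.265 4.152] dyaw -0
```

drive_tool(series=[0, 0, 0, 1.01, 0.265, 0, 1, 0, 0, 0, 1.01, 0.265, 0.8, 1, 0, 0, 0, 1.01, 0.265, 1.7, 1, 0, 0, 0, 1.01, 0.265, 2.6, 1, 0, 0, 0, 1.01, 0.265, 3.4, 1, 0, 0, 0, 1.01, 0.265, 3.9, 1, 0, 0, 0, 1.01, 0.265, 4.15, 1, 0, 0, 0, 1.01, 0.265, 4.15, 1, 0, 0, 0, 1.01, 0.265, 4.15, 0.2, 0, 0, 0, 1.01, 0.265, 4.15, 0.2], grip_force=30)

```text
time: 3.15
ee_pos: [0.3701, 0.2685, 0.0356]
eef_rot: [0.506, 0.863, 0.001, 0.001]
ft_force: [0.3, 0.5, 0.4]
width: 0.0799
grip_force: 0.0
```

drive_tool(series=[0, 0, 0, 0, 0, 0, -0.2, 0, 0, 0, 0, 0, 0, -0.2, 0, 0, 0, 0, 0, 0, -0.2, 0, 0, 0, 0, 0, 0, -0.2])

```text
time: 3.48
ee_pos: [0.3695, 0.2682, 0.0349]
eef_rot: [0.505, 0.863, 0.0, 0.001]
ft_force: [-0.7, -1.6, 7.3]
width: 0.0598
grip_force: 30.0
```

```bash
python3 - <<'E'
from plan import *
rows([(.37,.267,.15,119),(.45,.0,.15,75),(.5451,-.3704,.15,13.4),(.5451,-.3704,.15,193.4)])
E
```

```text
t 3.48 pos [0.3695 0.2682 0.0349] yaw 119.3 w 0.0598 F [-0.7 -1.6  7.3] grip 30.0
(0.37, 0.267, 0.15, 119) turn [0.01 0.01 0.06] shift [-3.400e-02 -1.000e-03 -2.878e+00] dyaw -0
(0.45, 0.0, 0.15, 75) turn [0.01 0.   8.86] shift [-6.835 -1.521 -2.875] dyaw -44
(0.5451, -0.3704, 0.15, 13.4) turn [ 1.000e-02 -0.000e+00  2.118e+01] shift [-16.075  -3.976  -2.871] dyaw -106
(0.5451, -0.3704, 0.15, 193.4) turn [ 0.000e+00  1.000e-02 -1.482e+01] shift [-16.075  -3.976  -2.871] dyaw 74
```

drive_tool(series=[0, 0, 0, 0, 0, -0.6, -0.2, 0, 0, 0, 0, 0, -1.4, -0.2, 0, 0, 0, 0, 0, -2.2, -0.2, 0, 0, 4, -1.5, -0.3, -2.9, -0.2, 0, 0, 8.9, -6.8, -1.5, -2.9, -0.2, 0, 0, 8.9, -6.8, -1.5, -2.9, -0.2, 0, 0, 8.9, -6.8, -1.5, -2.9, -0.2, 0, 0, 8.9, -6.8, -1.5, -2.9, -0.2, 0, 0, 8.9, -6.8, -1.5, -2.9, -0.2, 0, 0, 8.9, -6.8, -1.5, -2.9, -0.2])

```text
time: 4.32
ee_pos: [0.4499, -0.002, 0.1504]
eef_rot: [0.797, 0.603, -0.0, 0.001]
ft_force: [0.1, 0.6, -2.7]
width: 0.0597
grip_force: 30.0
```

```bash
python3 - <<'E'
from plan import *
rows([(.5451,-.3704,.15,13.4),(.5451,-.3704,.041,13.4)])
E
```

```text
t 4.32 pos [ 0.4499 -0.002   0.1504] yaw 74.2 w 0.0597 F [ 0.1  0.6 -2.7] grip 30.0
(0.5451, -0.3704, 0.15, 13.4) turn [1.000e-02 1.000e-02 1.217e+01] shift [-8.216  4.794  0.022] dyaw -61
(0.5451, -0.3704, 0.041, 13.4) turn [1.000e-02 1.000e-02 1.217e+01] shift [-8.213  4.793  2.747] dyaw -61
```

drive_tool(series=[0, 0, 12.17, -8.22, 4.8, 0, -0.2, 0, 0, 12.17, -8.22, 4.8, 0, -0.2, 0, 0, 12.17, -8.22, 4.8, 0, -0.2, 0, 0, 12.17, -8.22, 4.8, 0, -0.2, 0, 0, 12.17, -8.22, 4.8, 0, -0.2, 0, 0, 12.17, -8.22, 4.8, 0, -0.2, 0, 0, 12.17, -8.22, 4.8, 0, -0.2, 0, 0, 12.17, -8.22, 4.8, 0, -0.2, 0, 0, 12.17, -8.22, 4.8, 0, -0.2, 0, 0, 12.17, -8.22, 4.8, 0, -0.2])

```text
time: 5.15
ee_pos: [0.5472, -0.3744, 0.1488]
eef_rot: [0.993, 0.116, -0.001, 0.002]
ft_force: [-1.6, -1.9, -2.4]
width: 0.06
grip_force: 30.0
```

```bash
python3 - <<'E'
from plan import *
rows([(.5451,-.3704,.15,13.4),(.5451,-.3704,.041,13.4)])
E
```

```text
t 5.15 pos [ 0.5472 -0.3744  0.1488] yaw 13.3 w 0.0600 F [-1.6 -1.9 -2.4] grip 30.0
(0.5451, -0.3704, 0.15, 13.4) turn [ 0.03  0.03 -0.03] shift [-0.027 -0.109 -0.029] dyaw 0
(0.5451, -0.3704, 0.041, 13.4) turn [ 0.03  0.03 -0.03] shift [-0.021 -0.116  2.696] dyaw 0
```

drive_tool(series=[0, 0, 0, 0, 0, 0, -0.2, 0, 0, 0, 0, 0, 0.7, -0.2, 0, 0, 0, 0, 0, 1.4, -0.2, 0, 0, 0, 0, 0, 2.0, -0.2, 0, 0, 0, 0, 0, 2.4, -0.2, 0, 0, 0, 0, 0, 2.5, -0.2, 0, 0, 0, 0, 0, 2.5, -0.2, 0, 0, 0, 0, 0, 2.5, -0.2])

```text
time: 5.82
ee_pos: [0.5494, -0.3657, 0.0513]
eef_rot: [0.993, 0.122, 0.0, 0.0]
ft_force: [0.3, 0.5, -2.0]
width: 0.0597
grip_force: 30.0
```

```bash
python3 - <<'E'
from plan import *
rows([(.5451,-.3704,.0400,13.4)])
E
```

```text
t 5.82 pos [ 0.5494 -0.3657  0.0513] yaw 14.0 w 0.0597 F [ 0.3  0.5 -2. ] grip 30.0
(0.5451, -0.3704, 0.04, 13.4) turn [ 0.   -0.01  0.12] shift [-0.132  0.088  0.282] dyaw -1
```

drive_tool(series=[0, 0, 0.1, -0.13, 0.09, 0, -0.2, 0, 0, 0.1, -0.13, 0.09, 0.1, -0.2, 0, 0, 0.1, -0.13, 0.09, 0.2, -0.2, 0, 0, 0.1, -0.13, 0.09, 0.25, -0.2, 0, 0, 0.1, -0.13, 0.09, 0.28, -0.2, 0, 0, 0.1, -0.13, 0.09, 0.28, -0.2])

```text
time: 6.32
ee_pos: [0.5445, -0.371, 0.0399]
eef_rot: [0.993, 0.117, -0.0, 0.0]
ft_force: [-4.8, 1.9, 5.4]
width: 0.0597
grip_force: 30.0
```

drive_tool(series=[0, 0, 0, 0, 0, 0, 0.5, 0, 0, 0, 0, 0, 0, 0.8, 0, 0, 0, 0, 0, 0, 1, 0, 0, 0, 0, 0, 0, 1, 0, 0, 0, 0, 0, -0.4, 1, 0, 0, 0, 0, 0, -1.2, 1, 0, 0, 0, 0, 0, -2.2, 1, 0, 0, 0, 0, 0, -3, 1, 0, 0, 0, 0, 0, -3, 1, 0, 0, 0, 0, 0, -3, 1])

```text
time: 7.15
ee_pos: [0.5459, -0.3714, 0.1616]
eef_rot: [0.993, 0.117, 0.002, 0.002]
ft_force: [-1.3, 0.5, -0.8]
width: 0.0869
grip_force: 0.0
```

```bash
python3 - <<'E'
from plan import *
C=cam('wrist');I=camera('wrist');cv2.imwrite('pics/w2.png',I[:,:,::-1])
rows([(.4427,-.1008,.15,a) for a in (60,75,90)]+[(.4427,-.1008,.042,75)])
E
```

```text
t 7.20 pos [ 0.5448 -0.3709  0.1594] yaw 13.4 w 0.0872 F [ 0.9  0.7 -0.9] grip 0.0
(0.4427, -0.1008, 0.15, 60) turn [ 0.01 -0.   -9.31] shift [-0.914 -7.161  0.228] dyaw 47
(0.4427, -0.1008, 0.15, 75) turn [ 1.000e-02 -0.000e+00 -1.231e+01] shift [-0.914 -7.161  0.228] dyaw 62
(0.4427, -0.1008, 0.15, 90) turn [ 1.000e-02  0.000e+00 -1.531e+01] shift [-0.914 -7.161  0.228] dyaw 77
(0.4427, -0.1008, 0.042, 75) turn [ 1.000e-02 -0.000e+00 -1.231e+01] shift [-0.916 -7.164  2.928] dyaw 62
```

View pics/w2.png

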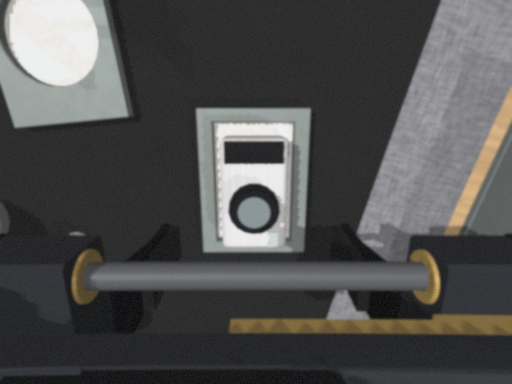

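The wrist view shows the camera around (255,190) in its insert, possibly near the lower pocket edge at row 240. I'll overlay the expected pose to check.

```bash
python3 - <<'E'
from plan import *
C=cam('wrist');I=camera('wrist')[:,:,::-1]
I=cv2.resize(I[90:260,170:340],None,fx=3.5,fy=3.5,interpolation=cv2.INTER_CUBIC)
def draw(P,x,y,a,col):
    Q=P@R.from_euler('z',a,degrees=True).as_matrix().T+[x,y,0]
    p=(proj(C,Q)-[169.64,89.64])*3.5
    cv2.polylines(I,[np.round(p*16).astype(np.int32)],True,col,1,cv2.LINE_AA,4)
def rect(a,b,z): return np.array([[-a,-b,z],[a,-b,z],[a,b,z],[-a,b,z]])/np.array([2,2,1])
for w,h,z in((.144,.104,.013),(.12,.076,.013)): draw(rect(w,h,z),.5451,-.3704,13.4,(0,0,255))
draw(rect(.104,.06,.039),.5451,-.3704,13.4,(0,200,0))
cv2.imwrite('pics/o1.png',I)
E
```

```text
(no output)
```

View pics/o1.png

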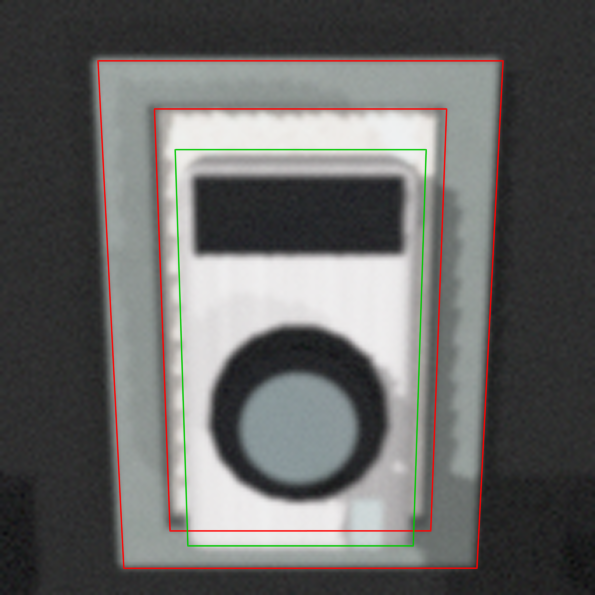

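The overlay matches: the camera sits centred in its pocket and lies flat. The large lens is next.

drive_tool(series=[0, 0, -12.3, -0.91, -7.16, 0.2, 1, 0, 0, -12.3, -0.91, -7.16, 0.2, 1, 0, 0, -12.3, -0.91, -7.16, 0.2, 1, 0, 0, -12.3, -0.91, -7.16, 0.2, 1, 0, 0, -12.3, -0.91, -7.16, 0.2, 1, 0, 0, -12.3, -0.91, -7.16, 0.2, 1, 0, 0, -12.3, -0.91, -7.16, 0.2, 1, 0, 0, -12.3, -0.91, -7.16, 0.2, 1, 0, 0, -12.3, -0.91, -7.16, 0.2, 1, 0, 0, -12.3, -0.91, -7.16, 0.2, 1])

```text
time: 8.08
ee_pos: [0.4417, -0.1002, 0.15]
eef_rot: [0.792, 0.61, -0.001, -0.001]
ft_force: [0.3, -0.6, 0.3]
width: 0.0872
grip_force: 0.0
```

```bash
python3 - <<'E'
from plan import *
rows([(.4427,-.1008,.15,75),(.4427,-.1008,.042,75)])
E
```

```text
t 8.08 pos [ 0.4417 -0.1002  0.15  ] yaw 75.2 w 0.0872 F [ 0.3 -0.6  0.3] grip 0.0
(0.4427, -0.1008, 0.15, 75) turn [-0.02  0.    0.04] shift [-0.008  0.027 -0.001] dyaw -0
(0.4427, -0.1008, 0.042, 75) turn [-0.02  0.    0.04] shift [-0.007  0.032  2.699] dyaw -0
```

drive_tool(series=[0, 0, 0, 0, 0.02, 0.6, 1, 0, 0, 0, 0, 0.02, 1.3, 1, 0, 0, 0, 0, 0.02, 1.9, 1, 0, 0, 0, 0, 0.02, 2.4, 1, 0, 0, 0, 0, 0.02, 2.7, 1, 0, 0, 0, 0, 0.02, 2.7, 1, 0, 0, 0, 0, 0.02, 2.7, 0.5, 0, 0, 0, 0, 0.02, 2.7, 0.2, 0, 0, 0, 0, 0.02, 2.7, 0, 0, 0, 0, 0, 0.02, 2.7, 0], grip_force=30)

```text
time: 8.92
ee_pos: [0.4442, -0.1012, 0.044]
eef_rot: [0.794, 0.608, 0.0, 0.001]
ft_force: [0.3, -1.1, -0.4]
width: 0.068
grip_force: 0.0
```

drive_tool(series=[0, 0, 0, 0, 0, 0, 0, 0, 0, 0, 0, 0, 0, 0])

```text
time: 9.08
ee_pos: [0.444, -0.1012, 0.0439]
eef_rot: [0.794, 0.608, 0.0, 0.001]
ft_force: [-1.6, 0.1, 7.2]
width: 0.0654
grip_force: 30.0
```

```bash
python3 - <<'E'
from plan import *
rows([(.4427,-.1008,.16,75),(.6324,-.1705,.16,75),(.6324,-.1705,.16,50)])
E
```

```text
t 9.08 pos [ 0.444  -0.1012  0.0439] yaw 74.9 w 0.0654 F [-1.6  0.1  7.2] grip 30.0
(0.4427, -0.1008, 0.16, 75) turn [ 0.02  0.   -0.02] shift [-1.000e-03 -3.100e-02 -2.902e+00] dyaw 0
(0.6324, -0.1705, 0.16, 75) turn [ 0.02  0.   -0.02] shift [-0.449  5.002 -2.894] dyaw 0
(0.6324, -0.1705, 0.16, 50) turn [0.02 0.   4.98] shift [-0.449  5.002 -2.894] dyaw -25
```

drive_tool(series=[0, 0, 0, 0, 0, -0.5, 0, 0, 0, 0, 0, 0, -1.2, 0, 0, 0, 0, 0, 0, -1.8, 0, 0, 0, 0, -0.1, 0.8, -1.8, 0, 0, 0, 0, -0.45, 5.0, -1.8, 0, 0, 0, 0, -0.45, 5.0, -1.8, 0, 0, 0, 0, -0.45, 5.0, -1.8, 0, 0, 0, 0, -0.45, 5.0, -1.8, 0, 0, 0, 0, -0.45, 5.0, -1.8, 0, 0, 0, 0, -0.45, 5.0, -1.8, 0])

```text
time: 9.92
ee_pos: [0.6327, -0.1706, 0.1133]
eef_rot: [0.794, 0.608, -0.0, -0.001]
ft_force: [-0.0, 0.2, -3.0]
width: 0.0651
grip_force: 30.0
```

drive_tool(series=[0, 0, 0, 0, 0, 0, 0, 0, 0, 0, 0, 0, 0, 0])

```text
time: 10.08
ee_pos: [0.6309, -0.1697, 0.1152]
eef_rot: [0.793, 0.609, -0.0, -0.0]
ft_force: [-0.9, 0.5, -3.0]
width: 0.0653
grip_force: 30.0
```

```bash
python3 - <<'E'
from plan import *
rows([(.6324,-.1705,.0489,75)])
E
```

```text
t 10.08 pos [ 0.6309 -0.1697  0.1152] yaw 75.0 w 0.0653 F [-0.9  0.5 -3. ] grip 30.0
(0.6324, -0.1705, 0.0489, 75) turn [-0.01  0.   -0.  ] shift [-0.01   0.042  1.657] dyaw 0
```

drive_tool(series=[0, 0, 0, -0.01, 0.04, 0.5, 0, 0, 0, 0, -0.01, 0.04, 1.0, 0, 0, 0, 0, -0.01, 0.04, 1.35, 0, 0, 0, 0, -0.01, 0.04, 1.5, 0, 0, 0, 0, -0.01, 0.04, 1.5, 0, 0, 0, 0, -0.01, 0.04, 1.5, 0])

```text
time: 10.58
ee_pos: [0.6333, -0.171, 0.0558]
eef_rot: [0.794, 0.608, 0.0, 0.0]
ft_force: [-0.5, 0.7, -1.9]
width: 0.0651
grip_force: 30.0
```

```bash
python3 - <<'E'
from plan import *
rows([(.6324,-.1705,.0489,75)])
E
```

```text
t 10.58 pos [ 0.6333 -0.171   0.0558] yaw 75.0 w 0.0651 F [-0.5  0.7 -1.9] grip 30.0
(0.6324, -0.1705, 0.0489, 75) turn [ 0.01  0.   -0.01] shift [ 0.006 -0.026  0.172] dyaw 0
```

drive_tool(series=[0, 0, 0, 0, -0.02, 0.07, 0, 0, 0, 0, 0, -0.02, 0.13, 0, 0, 0, 0, 0, -0.02, 0.17, 0, 0, 0, 0, 0, -0.02, 0.17, 0])

```text
time: 10.92
ee_pos: [0.6329, -0.1709, 0.049]
eef_rot: [0.794, 0.608, 0.0, 0.0]
ft_force: [-2.8, 1.5, 3.8]
width: 0.0651
grip_force: 30.0
```

drive_tool(series=[0, 0, 0, 0, 0, 0, 0.5, 0, 0, 0, 0, 0, 0, 0.8, 0, 0, 0, 0, 0, 0, 1, 0, 0, 0, 0, 0, 0, 1, 0, 0, 0, 0, 0, -0.4, 1, 0, 0, 0, 0, 0, -1.2, 1, 0, 0, 0, 0, 0, -2.2, 1, 0, 0, 0, 0, 0, -3, 1, 0, 0, 0, 0, 0, -3, 1, 0, 0, 0, 0, 0, -3, 1])

```text
time: 11.75
ee_pos: [0.6338, -0.171, 0.1705]
eef_rot: [0.794, 0.608, 0.001, 0.002]
ft_force: [0.0, -0.2, -0.7]
width: 0.0867
grip_force: 0.0
```

```bash
python3 - <<'E'
from plan import *
cv2.imwrite('pics/w3.png',camera('wrist')[:,:,::-1])
rows([(.3626,-.2567,.15,a) for a in (0,35,60)])
E
```

```text
t 11.80 pos [ 0.6328 -0.1709  0.1685] yaw 74.9 w 0.0871 F [ 0.1  0.  -1.2] grip 0.0
(0.3626, -0.2567, 0.15, 0) turn [ 1.000e-02 -1.000e-02  1.499e+01] shift [-3.826 -5.966  0.457] dyaw -75
(0.3626, -0.2567, 0.15, 35) turn [ 0.01 -0.    7.99] shift [-3.826 -5.966  0.457] dyaw -40
(0.3626, -0.2567, 0.15, 60) turn [0.01 0.   2.99] shift [-3.826 -5.966  0.457] dyaw -15
```

View pics/w3.png

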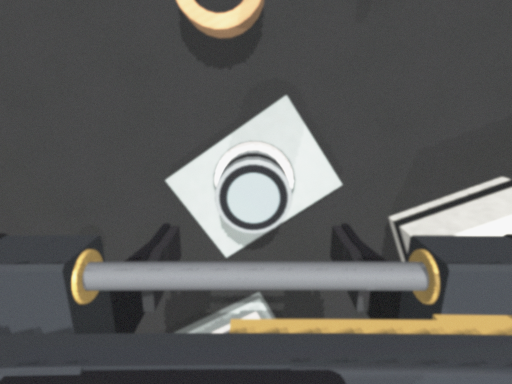

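The large lens stands upright in its round pocket at (253,197), with the tape untouched. Next is the larger of the two small lenses.

drive_tool(series=[0, 0, 7, -3.83, -5.97, 0.46, 1, 0, 0, 7, -3.83, -5.97, 0.46, 1, 0, 0, 7, -3.83, -5.97, 0.46, 1, 0, 0, 7, -3.83, -5.97, 0.46, 1, 0, 0, 7, -3.83, -5.97, 0.46, 1, 0, 0, 7, -3.83, -5.97, 0.46, 1, 0, 0, 7, -3.83, -5.97, 0.46, 1, 0, 0, 7, -3.83, -5.97, 0.46, 1, 0, 0, 7, -3.83, -5.97, 0.46, 1, 0, 0, 7, -3.83, -5.97, 0.46, 1])

```text
time: 12.63
ee_pos: [0.3622, -0.2565, 0.1492]
eef_rot: [0.94, 0.341, -0.0, -0.0]
ft_force: [-0.1, 0.7, -0.9]
width: 0.0872
grip_force: 0.0
```

```bash
python3 - <<'E'
from plan import *
C=cam('wrist');I=camera('wrist');p=proj(C,[[.3626,-.2567,.026]])[0];print(p)
cv2.imwrite('pics/w4.png',I[:,:,::-1])
q,f=fit(C,I,p+[0,15],'small',False,thr=90);print(q,f)
rows([(.3626,-.2567,.15,40),(.3626,-.2567,.034,40)])
E
```

```text
[256.72582424 191.45364084]
[ 0.36394872 -0.25629373  8.27565058] 0.04796284173446803
t 12.68 pos [ 0.3628 -0.2562  0.1493] yaw 40.0 w 0.0871 F [0.1 0.  0.6] grip 0.0
(0.3626, -0.2567, 0.15, 40) turn [-0.01 -0.    0.  ] shift [-0.011  0.007 -0.017] dyaw -0
(0.3626, -0.2567, 0.034, 40) turn [-0.01 -0.    0.  ] shift [-0.012  0.009  2.883] dyaw -0
```

View pics/w4.png

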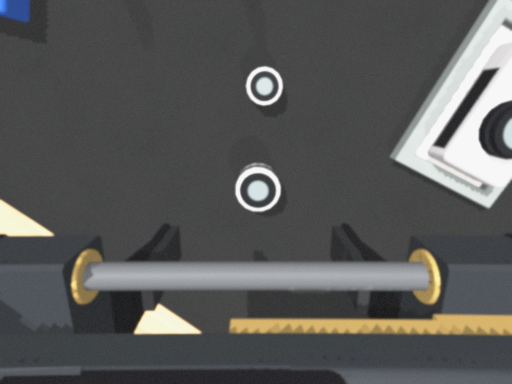

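The target lens is at (258,189) under the gripper and the smaller decoy is clear at (264,86). Grasping now.

drive_tool(series=[0, 0, 0, 0.02, 0, 0.6, 1, 0, 0, 0, 0.02, 0, 1.3, 1, 0, 0, 0, 0.02, 0, 2.0, 1, 0, 0, 0, 0.02, 0, 2.6, 1, 0, 0, 0, 0.02, 0, 2.87, 1, 0, 0, 0, 0.02, 0, 2.87, 0.5, 0, 0, 0, 0.02, 0, 2.87, 0, 0, 0, 0, 0.02, 0, 2.87, -0.3, 0, 0, 0, 0.02, 0, 2.87, -0.5, 0, 0, 0, 0.02, 0, 2.87, -0.5], grip_force=20)

```text
time: 13.52
ee_pos: [0.3635, -0.2567, 0.0362]
eef_rot: [0.94, 0.342, 0.001, 0.001]
ft_force: [-0.7, 0.2, 0.3]
width: 0.0617
grip_force: 0.0
```

drive_tool(series=[0, 0, 0, 0, 0, 0, -0.5, 0, 0, 0, 0, 0, 0, -0.5, 0, 0, 0, 0, 0, 0, -0.5])

```text
time: 13.77
ee_pos: [0.3629, -0.2564, 0.0353]
eef_rot: [0.94, 0.341, 0.0, 0.0]
ft_force: [0.1, -0.1, 0.7]
width: 0.0417
grip_force: 0.4
```

```bash
python3 - <<'E'
from plan import *
rows([(.48,-.06,.15,80),(.52,.415,.15,165)])
E
```

```text
t 13.77 pos [ 0.3629 -0.2564  0.0353] yaw 39.9 w 0.0417 F [ 0.1 -0.1  0.7] grip 0.4
(0.48, -0.06, 0.15, 80) turn [ 0.01  0.   -8.01] shift [ 5.398 -1.884 -2.868] dyaw 40
(0.52, 0.415, 0.15, 165) turn [ 0.000e+00  1.000e-02 -2.501e+01] shift [ 13.787 -10.348  -2.874] dyaw 125
```

drive_tool(series=[0, 0, 0, 0, 0, 0, -0.5, 0, 0, 0, 0, 0, 0, -0.5, 0, 0, 0, 0, 0, 0, -0.5])

```text
time: 14.02
ee_pos: [0.3629, -0.2564, 0.0353]
eef_rot: [0.94, 0.342, 0.0, 0.0]
ft_force: [-0.5, -0.1, 4.2]
width: 0.0391
grip_force: 20.0
```

drive_tool(series=[0, 0, 0, 0, 0, -0.5, -0.5, 0, 0, 0, 0, 0, -1.4, -0.5, 0, 0, 0, 0, 0, -2.3, -0.5, 0, 0, -2, 0.7, -0.2, -2.87, -0.5, 0, 0, -8, 5.4, -1.9, -2.87, -0.5, 0, 0, -8, 5.4, -1.9, -2.87, -0.5, 0, 0, -8, 5.4, -1.9, -2.87, -0.5, 0, 0, -8, 5.4, -1.9, -2.87, -0.5, 0, 0, -8, 5.4, -1.9, -2.87, -0.5, 0, 0, -8, 5.4, -1.9, -2.87, -0.5])

```text
time: 14.85
ee_pos: [0.4819, -0.0522, 0.1501]
eef_rot: [0.762, 0.647, 0.002, -0.001]
ft_force: [-0.9, 0.4, -0.4]
width: 0.039
grip_force: 20.0
```

```bash
python3 - <<'E'
from plan import *
rows([(.53,.18,.15,120),(.52,.415,.15,140)])
E
```

```text
t 14.85 pos [ 0.4819 -0.0522  0.1501] yaw 80.7 w 0.0390 F [-0.9  0.4 -0.4] grip 20.0
(0.53, 0.18, 0.15, 120) turn [ 0.03 -0.03 -7.86] shift [5.924 0.248 0.023] dyaw 39
(0.52, 0.415, 0.15, 140) turn [  0.03  -0.03 -11.86] shift [11.681 -0.949  0.04 ] dyaw 59
```

drive_tool(series=[0, 0, -11.8, 11.65, -0.95, 0, -0.5, 0, 0, -11.8, 11.65, -0.95, 0, -0.5, 0, 0, -11.8, 11.65, -0.95, 0, -0.5, 0, 0, -11.8, 11.65, -0.95, 0, -0.5, 0, 0, -11.8, 11.65, -0.95, 0, -0.5, 0, 0, -11.8, 11.65, -0.95, 0, -0.5, 0, 0, -11.8, 11.65, -0.95, 0, -0.5, 0, 0, -11.8, 11.65, -0.95, 0, -0.5, 0, 0, -11.8, 11.65, -0.95, 0, -0.5, 0, 0, -11.8, 11.65, -0.95, 0, -0.5])

```text
time: 15.68
ee_pos: [0.5188, 0.3568, 0.1489]
eef_rot: [0.35, 0.937, -0.001, -0.0]
ft_force: [0.6, -0.1, -0.4]
width: 0.0393
grip_force: 20.0
```

drive_tool(series=[0, 0, 0, 0, 0, 0, -0.5, 0, 0, 0, 0, 0, 0, -0.5, 0, 0, 0, 0, 0, 0, -0.5])

```text
time: 15.93
ee_pos: [0.5186, 0.3552, 0.149]
eef_rot: [0.351, 0.937, -0.001, -0.0]
ft_force: [-0.0, -0.8, -0.9]
width: 0.0389
grip_force: 20.0
```

```bash
python3 - <<'E'
from plan import *
C=cam('wrist');I=camera('wrist');cv2.imwrite('pics/w5.png',I[:,:,::-1])
p=proj(C,[[.52,.415,.005]])[0];print(p)
g=(I.min(2)>215).astype(np.uint8);n,l,st,ce=cv2.connectedComponentsWithStats(g)
for i in range(1,n):
    if st[i,4]>300: print(st[i],ce[i],unproj(C,ce[i],.005))
rows([(.52,.415,.15,139),(.52,.415,.048,139)])
E
```

```text
[305.25386815 146.50824943]
[396  15  26  30 325] [408.32615385  31.44307692] [0.5014313  0.53818423 0.005     ]
[  220    45   167   183 17288] [305.25115687 140.85515965] [0.51592723 0.41822327 0.005     ]
[ 446  181   66   74 2323] [486.63538528 209.74042187] [0.68355917 0.50876309 0.005     ]
[221 214  70  46 478] [260.04811715 228.0125523 ] [0.55413753 0.33029784 0.005     ]
t 15.98 pos [0.5191 0.3542 0.1493] yaw 138.9 w 0.0392 F [-0.5 -0.3 -1.1] grip 20.0
(0.52, 0.415, 0.15, 139) turn [-0.01  0.01 -0.03] shift [ 0.983  1.159 -0.021] dyaw 0
(0.52, 0.415, 0.048, 139) turn [-0.01  0.01 -0.03] shift [0.985 1.162 2.529] dyaw 0
```

View pics/w5.png

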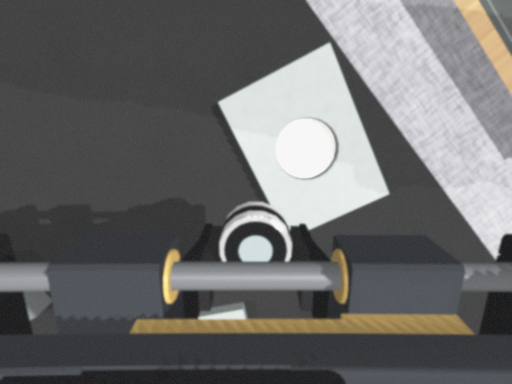

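The lens is held and the pocket centre appears at (305,147), as predicted. Moving over it and lowering.

drive_tool(series=[0, 0, 0, 0.5, 0.58, 0, -0.5, 0, 0, 0, 0.98, 1.16, 0, -0.5, 0, 0, 0, 0.98, 1.16, 0.3, -0.5, 0, 0, 0, 0.98, 1.16, 1.0, -0.5, 0, 0, 0, 0.98, 1.16, 1.7, -0.5, 0, 0, 0, 0.98, 1.16, 2.2, -0.5, 0, 0, 0, 0.98, 1.16, 2.5, -0.5, 0, 0, 0, 0.98, 1.16, 2.5, -0.5, 0, 0, 0, 0.98, 1.16, 2.5, -0.5])

```text
time: 16.73
ee_pos: [0.5203, 0.4154, 0.0503]
eef_rot: [0.351, 0.936, -0.0, 0.0]
ft_force: [0.9, 0.6, 0.1]
width: 0.0393
grip_force: 20.0
```

```bash
python3 - <<'E'
from plan import *
rows([(.52,.415,.0403,139)])
E
```

```text
t 16.73 pos [0.5203 0.4154 0.0503] yaw 138.9 w 0.0393 F [0.9 0.6 0.1] grip 20.0
(0.52, 0.415, 0.0403, 139) turn [-0.    0.   -0.03] shift [ 0.    -0.012  0.25 ] dyaw 0
```

drive_tool(series=[0, 0, 0, 0, 0, 0.1, -0.5, 0, 0, 0, 0, 0, 0.18, -0.5, 0, 0, 0, 0, 0, 0.23, -0.5, 0, 0, 0, 0, 0, 0.25, -0.5, 0, 0, 0, 0, 0, 0.25, -0.5])

```text
time: 17.15
ee_pos: [0.52, 0.4163, 0.0404]
eef_rot: [0.351, 0.936, 0.0, 0.0]
ft_force: [-2.0, -1.6, 3.6]
width: 0.0394
grip_force: 20.0
```

drive_tool(series=[0, 0, 0, 0, 0, 0, 0, 0, 0, 0, 0, 0, 0, 0.3, 0, 0, 0, 0, 0, 0, 0.5, 0, 0, 0, 0, 0, 0, 0.5, 0, 0, 0, 0, 0, -0.4, 1, 0, 0, 0, 0, 0, -1.2, 1, 0, 0, 0, 0, 0, -2.2, 1, 0, 0, 0, 0, 0, -3, 1, 0, 0, 0, 0, 0, -3, 1, 0, 0, 0, 0, 0, -3, 1])

```text
time: 17.98
ee_pos: [0.5203, 0.4174, 0.1633]
eef_rot: [0.351, 0.936, 0.002, 0.001]
ft_force: [-0.7, 0.2, -0.7]
width: 0.0857
grip_force: 0.0
```

```bash
python3 - <<'E'
from plan import *
cv2.imwrite('pics/w6.png',camera('wrist')[:,:,::-1])
rows([(.434,.0932,.15,a) for a in (173.1,-6.9)])
E
```

```text
t 18.03 pos [0.5199 0.4165 0.1612] yaw 138.9 w 0.0864 F [ 0.2 -0.4 -1.7] grip 0.0
(0.434, 0.0932, 0.15, 173.1) turn [ 0.02  0.01 -6.83] shift [-3.69  -7.506  0.269] dyaw 34
(0.434, 0.0932, 0.15, -6.9) turn [ 2.000e-02 -2.000e-02  2.917e+01] shift [-3.69  -7.506  0.269] dyaw -146
```

View pics/w6.png

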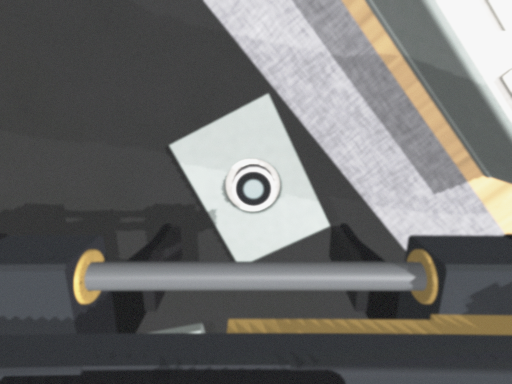

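The small lens is standing in its pocket at (252,188). Last is the grey battery.

drive_tool(series=[0, 0, -6.8, -3.69, -7.5, 0, 0.5, 0, 0, -6.8, -3.69, -7.5, 0, 0.5, 0, 0, -6.8, -3.69, -7.5, 0, 0.5, 0, 0, -6.8, -3.69, -7.5, 0, 0.5, 0, 0, -6.8, -3.69, -7.5, 0, 0.5, 0, 0, -6.8, -3.69, -7.5, 0, 0.5, 0, 0, -6.8, -3.69, -7.5, 0, 0.5, 0, 0, -6.8, -3.69, -7.5, 0, 0.5, 0, 0, -6.8, -3.69, -7.5, 0, 0.5, 0, 0, -6.8, -3.69, -7.5, 0, 0.5])

```text
time: 18.87
ee_pos: [0.4327, 0.0882, 0.1587]
eef_rot: [0.065, 0.998, -0.002, -0.001]
ft_force: [0.2, -0.6, 0.6]
width: 0.0653
grip_force: 0.0
```

drive_tool(series=[0, 0, 0, 0, 0, 0, 0.5, 0, 0, 0, 0, 0, 0, 0.5])

```text
time: 19.03
ee_pos: [0.4338, 0.0937, 0.1597]
eef_rot: [0.061, 0.998, 0.0, -0.0]
ft_force: [-0.4, 0.5, -0.5]
width: 0.0654
grip_force: 0.0
```

```bash
python3 - <<'E'
from plan import *
C=cam('wrist');I=camera('wrist');cv2.imwrite('pics/w7.png',I[:,:,::-1])
p=proj(C,[[.434,.0932,.028]])[0];print(p)
q,f=fit(C,I,p,'battery',thr=90);print(q,f)
rows([(.434,.0932,.15,173.1),(*q[:2],.034,q[2])])
E
```

```text
[254.35555508 189.98070974]
[0.34188453 0.29118866 5.61386556] 0.9614798996364989
t 19.08 pos [0.4339 0.0942 0.1597] yaw 173.0 w 0.0657 F [ 0.2  0.4 -0.4] grip 0.0
(0.434, 0.0932, 0.15, 173.1) turn [ 0.01 -0.   -0.01] shift [-0.007 -0.025  0.243] dyaw 0
(np.float64(0.3418845301406682), np.float64(0.2911886593681165), 0.034, np.float64(5.613865558195293)) turn [-0.000e+00 -1.000e-02  3.348e+01] shift [2.879 4.606 3.148] dyaw -167
```

View pics/w7.png

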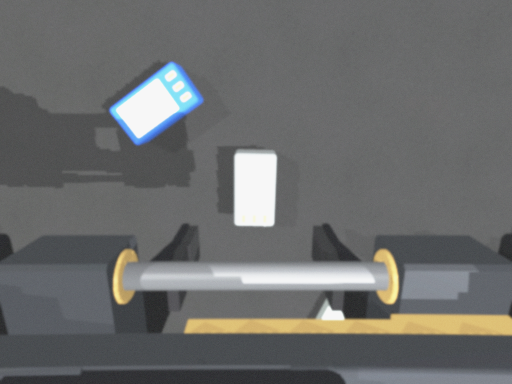

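The grey battery is at (255,189), aligned with the gripper and matching the prediction of (254,190). The blue one at (155,103) is clear. Grasping now.

drive_tool(series=[0, 0, 0, 0, -0.02, 0.8, 0.5, 0, 0, 0, 0, -0.02, 1.7, 0.5, 0, 0, 0, 0, -0.02, 2.4, 0.5, 0, 0, 0, 0, -0.02, 2.9, 0.5, 0, 0, 0, 0, -0.02, 3.13, 0.5, 0, 0, 0, 0, -0.02, 3.13, 0.5, 0, 0, 0, 0, -0.02, 3.13, 0, 0, 0, 0, 0, -0.02, 3.13, -0.3, 0, 0, 0, 0, -0.02, 3.13, -0.6, 0, 0, 0, 0, -0.02, 3.13, -0.6])

```text
time: 19.92
ee_pos: [0.4347, 0.0922, 0.0356]
eef_rot: [0.062, 0.998, -0.0, 0.001]
ft_force: [-0.2, 0.7, -0.3]
width: 0.0462
grip_force: 0.0
```

drive_tool(series=[0, 0, 0, 0, 0, 0, -0.6, 0, 0, 0, 0, 0, 0, -0.6, 0, 0, 0, 0, 0, 0, -0.6])

```text
time: 20.17
ee_pos: [0.4344, 0.0921, 0.0352]
eef_rot: [0.062, 0.998, -0.0, 0.001]
ft_force: [-1.5, -0.7, 7.0]
width: 0.0378
grip_force: 19.9
```

```bash
python3 - <<'E'
from plan import *
rows([(.6459,.1779,.12,149.8)])
E
```

```text
t 20.17 pos [0.4344 0.0921 0.0352] yaw 172.9 w 0.0378 F [-1.5 -0.7  7. ] grip 19.9
(0.6459, 0.1779, 0.12, 149.8) turn [-0.    0.01  4.62] shift [-4.986  2.78  -2.115] dyaw -23
```

drive_tool(series=[0, 0, 0, 0, 0, -0.5, -0.6, 0, 0, 0, 0, 0, -1.3, -0.6, 0, 0, 0, 0, 0, -2.1, -0.6, 0, 0, 0.8, -0.8, 0.4, -2.1, -0.6, 0, 0, 4.62, -5, 2.8, -2.1, -0.6, 0, 0, 4.62, -5, 2.8, -2.1, -0.6, 0, 0, 4.62, -5, 2.8, -2.1, -0.6, 0, 0, 4.62, -5, 2.8, -2.1, -0.6, 0, 0, 4.62, -5, 2.8, -2.1, -0.6, 0, 0, 4.62, -5, 2.8, -2.1, -0.6])

```text
time: 21.0
ee_pos: [0.6491, 0.1809, 0.1175]
eef_rot: [0.26, 0.966, 0.001, -0.0]
ft_force: [-0.7, -0.1, -1.3]
width: 0.0376
grip_force: 19.9
```

drive_tool(series=[0, 0, 0, 0, 0, 0, -0.6, 0, 0, 0, 0, 0, 0, -0.6, 0, 0, 0, 0, 0, 0, -0.6])

```text
time: 21.25
ee_pos: [0.6454, 0.1782, 0.1187]
eef_rot: [0.26, 0.966, -0.0, -0.0]
ft_force: [-0.2, 0.5, -1.7]
width: 0.0377
grip_force: 19.9
```

```bash
python3 - <<'E'
from plan import *
rows([(.6459,.1779,.0402,149.8)])
E
```

```text
t 21.25 pos [0.6454 0.1782 0.1187] yaw 149.8 w 0.0377 F [-0.2  0.5 -1.7] grip 19.9
(0.6459, 0.1779, 0.0402, 149.8) turn [-0.01  0.    0.01] shift [-0.015  0.     1.961] dyaw -0
```

drive_tool(series=[0, 0, 0, -0.01, 0, 0.5, -0.6, 0, 0, 0, -0.01, 0, 1.0, -0.6, 0, 0, 0, -0.01, 0, 1.5, -0.6, 0, 0, 0, -0.01, 0, 1.75, -0.6, 0, 0, 0, -0.01, 0, 1.75, -0.6, 0, 0, 0, -0.01, 0, 1.75, -0.6])

```text
time: 21.75
ee_pos: [0.6463, 0.1783, 0.0491]
eef_rot: [0.26, 0.966, -0.0, -0.0]
ft_force: [0.1, 0.2, -0.0]
width: 0.0379
grip_force: 19.9
```

```bash
python3 - <<'E'
from plan import *
rows([(.6459,.1779,.0402,149.8)])
E
```

```text
t 21.75 pos [0.6463 0.1783 0.0491] yaw 149.8 w 0.0379 F [ 0.1  0.2 -0. ] grip 19.9
(0.6459, 0.1779, 0.0402, 149.8) turn [-0.  0.  0.] shift [ 0.004 -0.012  0.224] dyaw -0
```

drive_tool(series=[0, 0, 0, 0, 0, 0.09, -0.6, 0, 0, 0, 0, 0, 0.16, -0.6, 0, 0, 0, 0, 0, 0.21, -0.6, 0, 0, 0, 0, 0, 0.225, -0.6, 0, 0, 0, 0, 0, 0.225, -0.6])

```text
time: 22.17
ee_pos: [0.6467, 0.1787, 0.0404]
eef_rot: [0.26, 0.966, 0.0, 0.0]
ft_force: [-2.0, -1.7, 4.2]
width: 0.0384
grip_force: 19.9
```

drive_tool(series=[0, 0, 0, 0, 0, 0, 0, 0, 0, 0, 0, 0, 0, 0.3, 0, 0, 0, 0, 0, 0, 0.5, 0, 0, 0, 0, 0, 0, 0.5, 0, 0, 0, 0, 0, -0.4, 0.5, 0, 0, 0, 0, 0, -1.2, 0.5, 0, 0, 0, 0, 0, -2.2, 0.5, 0, 0, 0, 0, 0, -3, 0.5, 0, 0, 0, 0, 0, -3.5, 0.5, 0, 0, 0, 0, 0, -3.5, 0.5])

```text
time: 23.0
ee_pos: [0.6481, 0.1802, 0.1865]
eef_rot: [0.26, 0.966, 0.002, 0.003]
ft_force: [-0.1, 0.5, -0.3]
width: 0.0654
grip_force: 0.0
```

drive_tool(series=[0, 0, 0, -6, 0, -2, 0.5, 0, 0, 0, -6, 0, -2, 0.5, 0, 0, 0, -6, 0, -2, 0.5, 0, 0, 0, -6, 0, -2, 0.5])

```text
time: 23.33
ee_pos: [0.7841, 0.0976, 0.2337]
eef_rot: [0.26, 0.966, -0.0, 0.0]
ft_force: [1.4, 0.6, 1.5]
width: 0.0652
grip_force: 0.0
```

```bash
python3 - <<'E'
from plan import *
rows([])
I=camera('top');W=camera('side')
a=cv2.resize(I[100:300,30:430,::-1],(800,400),interpolation=cv2.INTER_CUBIC)
b=cv2.resize(W[110:360,60:460,::-1],(320,200),interpolation=cv2.INTER_AREA)
c=cv2.resize(camera('wrist')[:,:,::-1],(267,200),interpolation=cv2.INTER_AREA)
o=np.zeros((600,800,3),np.uint8);o[:400]=a;o[400:,:320]=b;o[400:,330:597]=c
cv2.imwrite('pics/end.png',o)
E
```

```text
t 23.33 pos [0.7841 0.0976 0.2337] yaw 149.8 w 0.0652 F [1.4 0.6 1.5] grip 0.0
```

View pics/end.png

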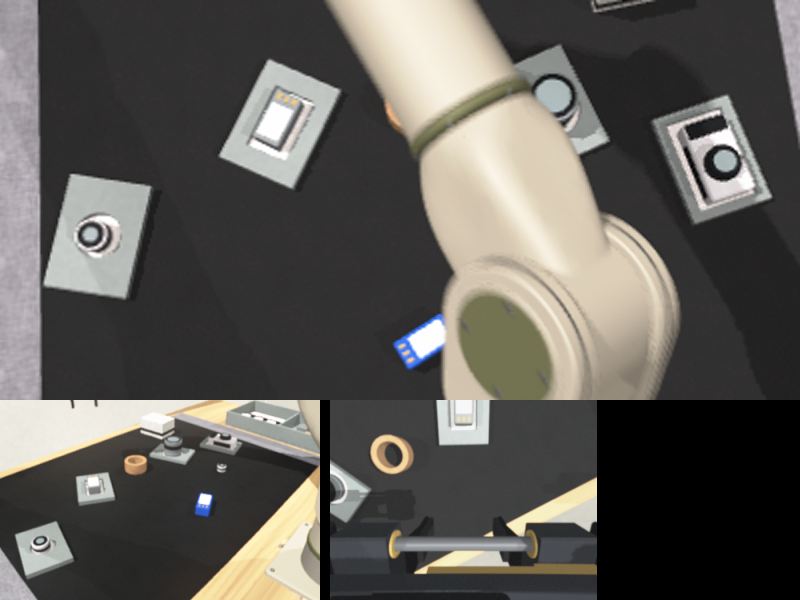

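The end view shows all four parts in their inserts, but the battery at (278,117) looks slightly turned. I'll check it with an overlay.

```bash
python3 - <<'E'
from plan import *
def ov(n,half,sc):
    C=cam(n);I=camera(n)[:,:,::-1];c=proj(C,[[.6459,.1779,.02]])[0].astype(int)
    print(n,c)
    x0,y0=max(c[0]-half,0),max(c[1]-half,0);J=cv2.resize(I[y0:c[1]+half,x0:c[0]+half],None,fx=sc,fy=sc,interpolation=cv2.INTER_CUBIC)
    off=np.array([x0,y0])-.5+.5/sc
    def draw(a,b,z,col):
        Q=np.array([[-a,-b,0],[a,-b,0],[a,b,0],[-a,b,0]])/2@R.from_euler('z',149.8,degrees=True).as_matrix().T+[.6459,.1779,z]
        cv2.polylines(J,[np.round((proj(C,Q)-off)*sc*16).astype(np.int32)],True,col,1,cv2.LINE_AA,4)
    draw(.144,.104,.013,(0,0,255));draw(.086,.054,.013,(0,0,255));draw(.07,.038,.033,(0,200,0));return J
J=[cv2.resize(ov(n,h,s),(390,390)) for n,h,s in(('top',36,6),('side',36,6))]
cv2.imwrite('pics/b.png',np.hstack(J))
E
```

```text
top [169 159]
side [176 215]
```

View pics/b.png

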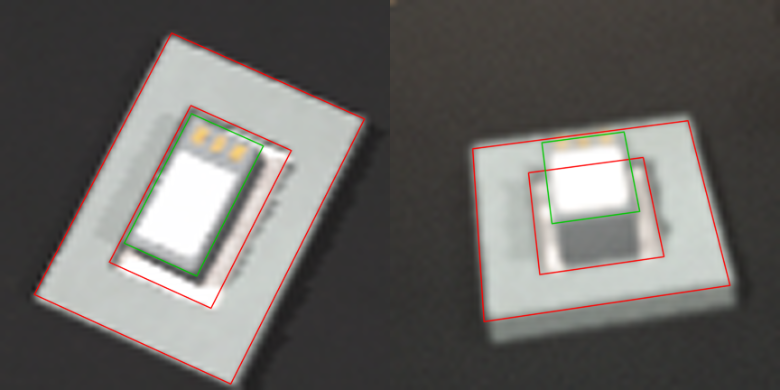

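The battery's top face lies on the outline predicted for it resting on the pocket floor, within a few degrees of yaw. I'm handing in.

```bash
python3 -c "
from bench import r
print(r.close_job())"
```

```text
the job is handed in; nothing more can be done
None
```

I put the camera, large lens, small lens and grey battery each flat in its matching insert, in that order, left the tape roll and look-alikes alone, and handed the job in at about 23 s; the interface returned no verdict.

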